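# Close the coupon pack and show its hidden witness line in the inspection mirror

## Robot

A 7-joint arm with a two-finger parallel gripper is mounted at the origin on the work surface; the furniture and walls round the work are solid. World frame = base frame: x ahead of the robot, y to its left, z up, the work surface at z = 0. Lengths are in mm, angles in rad, forces in N, time in s.
With the tool pointing down it reaches from about 425 to 975 mm from the base axis. Payload 16.7 kg.
Tool frame: the origin (TCP) lies between the finger pads; the fingertips stand 22 mm ahead of it and the grasp point (between the pads) lies 3 mm ahead of it (env.nose_length is the z of the fingertips in the tool frame, in mm); z points along the fingers, y is the line along which they close (so a half turn about z gives the same grasp; the last joint's range is limited). The gripper opens to 85 mm and grips with 20 to 120 N. Pads are 22 mm wide; open, the fingers measure 114 mm over their backs; the gripper's body (76 mm by 85 mm) begins 54 mm behind the grasp point. The pads swing forward as they close: fully open they stand 13 mm farther back than shut.
Start: joints at [1.004, 0.426, 0.074, 1.606, -0.034, 1.111, -0.067], TCP at [273.23, -617.19, 253.302] pointing down, gripper open.
Joint ranges: [-2.85, 2.85], [-0.5, 2.14], [-1.23, 1.37], [0.21, 2.46], [-1.02, 4.16], [0.16, 2.05], [-2.73, 2.73]. Speed limits (rad/s): [1.89, 1.89, 2.39, 2.39, 3.01, 3.01, 3.01].

## Interface

Orientations are given as a unit quaternion [w, x, y, z].
In Python, from rig import readout, cams, env, models gives the robot as it stands.
- The arm moves only by the tool arm_command, never from a script. Its argument "series" is a list that holds one entry, the list of rows, each a list of 7 numbers: the turn, a rotation vector about the tool's x, y, z in degrees, then the shift along the tool's x, y, z in m, then the gripper command: -1 is fully open, 1 is shut, values between are in proportion. A call has 1 to 20 rows; each row shifts and turns the commanded pose from where the row before left it, along the tool's axes as they then stand; what a row does not reach is not made up. A row lasts 1/12 s, in which the tool goes at most 41.7 mm and 7.16 degrees, less where a joint would pass 70% of its speed; a pose out of reach is approached as far as the arm can. A call is refused whole if a number of a shift passes 0.0417 or a number of a turn 7.16, either way. A call with a gripper value outside its range is refused whole. The fingers move at their own pace and stop on an object; the grip force is fixed at half the most. Time passes only in rows, so rows that do not move let the fingers close. It gives the time, the measured TCP pose, the force, the opening and the grip force at its end, in the units of the state.
- readout.observe(): the state, without advancing time (a new reading comes with each control period).
- cams.get_image(name): name is "side" or "top"; returns a dict with "img" (384x512x3 uint8, red, green, blue), "intrinsics" (3x3 intrinsics, pixels), "world_from_camera" (4x4, takes a point from camera to world coordinates). Camera axes: x right, y down, z forward; pixel columns grow to the right and rows downward; lengths in mm; the calibration is good to about 2 mm. A picture is of the moment at which its call begins. There is no depth.
- env.sign_off(): hands the job in; it is judged then, once.
Trained networks look in the newest picture that a camera, given by its name, has taken for a name from the list of things; names that differ only in an ending like _2 or _b are one class to them, and where a whole thing is asked for, a point or a joint stands for the part that bears it (a point fixed in the world has none). Each returns a list of dicts, best first, with "conf" (0 to 1); they miss things now and then, are a little off and sometimes report something else, mostly with a low value. They report only what shows in the picture. A call takes as long as a camera call. They do not tell look-alikes from the thing itself.
- models.boxes_of(camera, label): "rect" ([left, top, right, bottom] in pixels, round what is visible of it).
- models.trace(camera, label): "mask" (384x512 bool, what is visible of it) and "rect" ([left, top, right, bottom] in pixels, round what is visible of it).
- models.place_of(camera, label): "centre" ([row, column] in pixels: a listed point, or the origin of a listed thing).
The state is a dict: "time_s": time; "qpos": joint angles; "qd": joint speeds; "effort": joint torques, N m; "eef_pos": TCP position; "eef_rot": TCP orientation; "force": force on the tool from outside, world axes, zero at the start; "moment": the same for the moment, N m; "gripper_width": finger opening in mm; "gripper_force": force on a finger pad.
Only numpy, scipy, OpenCV 4.12 (cv2) and the standard library are available. Lean on these libraries where they do the work, as an engineer would, in place of code of your own. Each camera call takes 0.05 s, during which the arm holds its last target. There are 200 camera calls.

## Task

Lay the loose third coupon flat and square on the two stacked on the packing block, its black marker line continuing theirs on the side turned away from the bench camera, and let go of it. Then take the inspection mirror from its rest by the handle and hold it in the air about a hand's width behind the pile, level with the coupons, angled so that the camera, looking over the pile into the glass, sees the third coupon's line near the middle of the mirror; do not push the pile about. Finish while holding the mirror still at that angle: do not put it down or let go.

Things in the scene. Friction and masses are not known exactly. Their poses are not given: they have to be found in the camera images.
- third_coupon: loose plasma-cut steel coupon, a light grey flat plate 52 x 52 mm and 10 mm thick, 0.2 kg, lying flat on the bench by itself. Origin: centre of its underside; z up. A black marker line 5 mm wide crosses the middle of its +x edge face and runs 16 mm onto its top face.
- third_mark (a point): centre of the black line on the edge face of the third coupon: 26 mm from the coupon's axis along its +x, 5 mm above its underside. The line is seen from the +x side.
- middle_coupon: upper one of the two coupons already stacked on the packing block, loose, same 52 x 52 x 10 mm plate, its underside 46 mm and its top 56 mm above the bench. Origin: centre of its underside; z up. Its black line is in the middle of its +x edge face, which is turned away from the bench camera, and on the top face beside that edge.
- lower_coupon: lower coupon of the pile, directly under the middle one and square with it, loose, same size, line on the same side. Origin: centre of its underside.
- packing_block: plywood packing block under the pile, 75 mm (its x) x 120 mm (its y) x 36 mm high, loose, 0.6 kg. Origin: centre of its underside; its +y points away from the camera, like the coupons' +x; the coupons stand about 30 mm from its centre towards +y.
- bench_camera: small ribbed camera 44 mm square with a black lens, clamped on a post on a magnet base (50 x 52 mm, fixed to the bench), 185 mm high, on the near side of the pile. Origin: on the bench directly below the front of the lens; its x axis is the horizontal direction it looks in; the base and post stand 70 mm behind the origin. Wide lens: its view covers the pile and the space behind it.
- lens (a point): centre of the front of the camera's lens, 150 mm above the bench, about 0.2 m on the near side of the pile's lines. It looks towards the pile, slightly downward.
- mirror: loose inspection mirror, 140 g. Origin: middle of the glass (60 mm in y, 70 mm in z, head 6 mm thick, lower edge 35.5 mm below origin); -x points out of the glass, +z along the handle. Straight black handle from z = 76 to 168 mm, 12 mm wide in y between flat faces (pinch these), 18 mm deep in x, centred 3 mm behind the glass. At the start stands in the rest, handle up.
- mirror_rest: sheet steel rest fixed to the bench, base 96 x 94 mm. Origin: centre of its underside. In its trough the mirror's head stands leaning back 25 deg: handle top towards the rest's +x, glass looking to -x and upward. Sheet 62 mm tall behind the head, lip 12 mm before its foot, cheeks 26 mm at its sides. Draw the mirror out along its handle, 40 mm or more; the handle is free above.
Not all that is in view belongs to the job. What is shaped like the middle_coupon but orange is not meant.

How it is judged:
By the outcome, as a careful person would: the job done as asked, in the order asked, and still so for the second after the job is handed in, while the arm keeps its last pose, push and grip.
It also fails if it takes over 64 s, if anything falls off the work surface, if the arm or the gripper's body presses on something with over 40 N, if the wrist force passes 120 N, or if a joint passes its speed limit or range.

## Working session

There is one attempt and no reset: what is moved stays moved. The work goes in short steps, Python scripts to look and compute and a tool call to move; the robot and the scene stay as the last step left them, time stands still between calls to the robot, and variables do not carry over. Pictures are saved under pics/ and viewed, at most 10 in all, crops included, and the job is handed in when it is done.

Besides the shell and the picture viewer there is one more tool, called after "Emit:" as name([rows], argument=value, ...), one row to a line, values as JSON. arm_command: Moves the arm, as the interface text tells. Its arguments: {"type":"object","properties":{"series":{"type":"array"}},"required":["series"]}

```bash
ls; mkdir -p pics
cat > h.py <<'E'
import numpy as np, cv2
from rig import readout, cams, env, models
from scipy.spatial.transform import Rotation as R
def cam(n):
    d=cams.get_image(n); return d["img"],np.array(d["intrinsics"]),np.array(d["world_from_camera"])
def ray(K,T,uv,z):
    d=T[:3,:3]@np.linalg.solve(K,[uv[0],uv[1],1.]); o=T[:3,3]; return o+d*(z-o[2])/d[2]
def proj(K,T,p):
    q=T[:3,:3].T@(np.asarray(p,float)-T[:3,3]); q=K@q; return q[:2]/q[2]
E
python3 - <<'E'
from h import *
s=readout.observe(); print({k:np.round(v,3).tolist() for k,v in s.items()})
for n in("side","top"):
    im,K,T=cam(n); cv2.imwrite(f"pics/{n}0.png",cv2.resize(im[:,:,::-1],(800,600),interpolation=cv2.INTER_CUBIC))
    print(n,K.tolist(),np.round(T,3).tolist())
    for l in["third_coupon","third_mark","middle_coupon","lower_coupon","packing_block","bench_camera","lens","mirror","mirror_rest"]:
        print(l,[(np.round(b["rect"]).tolist(),round(b["conf"],2)) for b in models.boxes_of(n,l)],[(np.round(b["centre"],1).tolist(),round(b["conf"],2)) for b in models.place_of(n,l)])
E
```

```text
pics
{'time_s': 0.0, 'qpos': [1.004, 0.427, 0.074, 1.607, -0.034, 1.111, -0.067], 'qd': [-0.001, 0.002, 0.002, -0.001, -0.0, -0.002, 0.001], 'effort': [-0.001, -94.982, 3.76, -46.352, 0.019, 0.01, -0.0], 'eef_pos': [273.114, -616.853, 252.604], 'eef_rot': [-0.001, 0.978, 0.207, -0.0], 'force': [0.168, -0.515, -0.366], 'moment': [-0.029, -0.009, -0.004], 'gripper_force': 0.0, 'gripper_width': 85.389}
side [[420.0061417914746, 0.0, 255.87632357705846], [0.0, 420.0061417914746, 192.35796579466773], [0.0, 0.0, 1.0]] [[-0.929, -0.146, 0.34, -36.746], [-0.37, 0.386, -0.845, 1049.106], [-0.008, -0.911, -0.413, 640.303], [0.0, 0.0, 0.0, 1.0]]
third_coupon [([210.0, 283.0, 237.0, 304.0], 0.77)] [([293.8, 223.4], 0.91)]
third_mark [([209.0, 282.0, 240.0, 305.0], 0.65)] [([289.0, 221.5], 0.84)]
middle_coupon [([307.0, 182.0, 325.0, 195.0], 0.65)] [([181.9, 268.8], 0.59)]
lower_coupon [] [([158.5, 317.0], 0.75), ([252.5, 190.9], 0.68), ([184.8, 264.6], 0.46)]
packing_block [([254.0, 181.0, 289.0, 202.0], 0.63)] [([195.1, 273.4], 0.72)]
bench_camera [([319.0, 151.0, 345.0, 206.0], 0.7), ([257.0, 
[... 713 characters left out ...]
, 0.72)] [([205.7, 149.0], 0.81), ([238.7, 334.4], 0.19)]
middle_coupon [([324.0, 166.0, 336.0, 188.0], 0.8), ([359.0, 218.0, 382.0, 240.0], 0.61)] [([178.8, 329.8], 0.62), ([228.4, 371.7], 0.52)]
lower_coupon [] []
packing_block [([140.0, 199.0, 158.0, 226.0], 0.63), ([319.0, 170.0, 342.0, 207.0], 0.59), ([134.0, 143.0, 173.0, 180.0], 0.22)] [([189.5, 332.4], 0.88)]
bench_camera [([329.0, 240.0, 359.0, 276.0], 0.69)] [([239.6, 334.8], 0.98)]
lens [([329.0, 238.0, 362.0, 276.0], 0.66), ([320.0, 168.0, 344.0, 207.0], 0.57)] [([239.3, 347.3], 0.87)]
mirror [([134.0, 143.0, 170.0, 182.0], 0.95)] [([173.6, 161.3], 0.88)]
mirror_rest [([147.0, 157.0, 182.0, 195.0], 0.83)] [([177.3, 167.5], 0.78)]
```

View pics/side0.png

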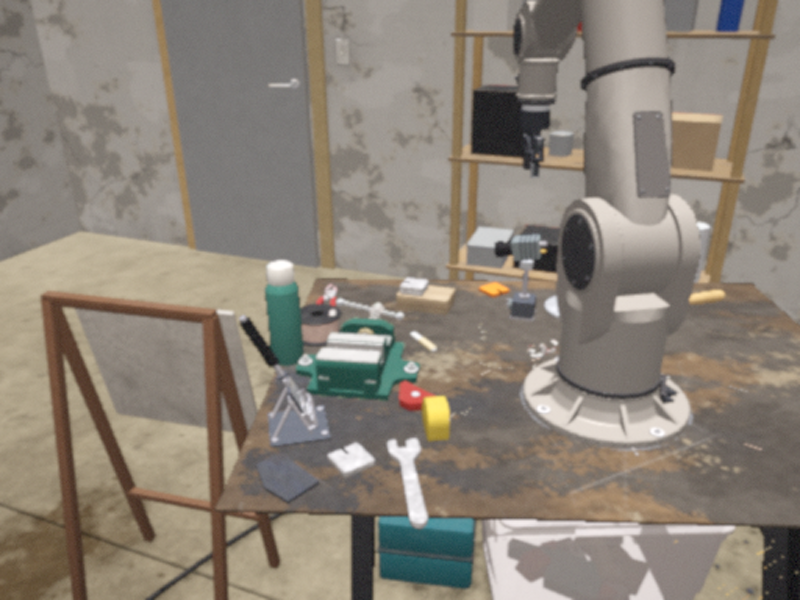

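Run:
```python
from h import *
im,K,T=cam("top")
c=im[130:290,125:390,::-1]; cv2.imwrite("pics/topc.png",cv2.resize(c,(795,480),interpolation=cv2.INTER_CUBIC))
g=im
for n,uv,z in[("third",(149.3,210),0),("tm",(149,205.7),5),("mid",(329.8,178.8),46),("orange",(371.7,228.4),0),("block",(332.4,189.5),0),("cam",(334.8,239.6),0),("lens",(347.3,239.3),150),("rest",(167.5,177.3),0),("mirror",(161.3,173.6),40)]: print(n,ray(K,T,uv,z).round(1))
im,K,T=cam("side")
for n,uv,z in[("third",(223.4,293.8),0),("tm",(221.5,289),5),("mid",(268.8,181.9),46),("block",(273.4,195.1),0),("cam",(317,199),0),("lens",(313.5,161.5),150),("rest",(195.2,274.2),0),("mirror",(192.3,252.9),40)]: print(n,ray(K,T,uv,z).round(1))
```

```text
third [344.2 315.3   0. ]
tm [357.9 315.6   5. ]
mid [ 457.1 -259.4   46. ]
orange [ 304.4 -406.     0. ]
block [ 427.1 -276.6    0. ]
cam [ 265.1 -287.1    0. ]
lens [ 273.  -294.4  150. ]
rest [452.  260.6   0. ]
mirror [459.5 272.5  40. ]
third [344.6 316.1   0. ]
tm [354.  306.8   5. ]
mid [ 442.8 -270.4   46. ]
block [ 422.  -262.8    0. ]
cam [ 265.7 -286.3    0. ]
lens [ 278.6 -257.9  150. ]
rest [447.8 270.    0. ]
mirror [471.5 237.6  40. ]
```

View pics/topc.png

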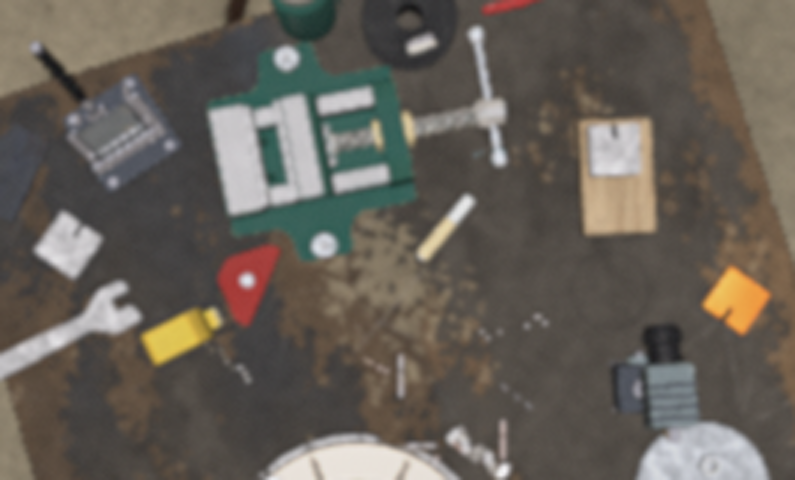

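The top crop (x3, offset 125,130) shows the pale third coupon at crop (68,245), which is pixel (148,211). The pile is on the block at (613,150), or (329,180), with its line on the far edge. The mirror is in its rest at (120,130), the camera at (665,375).
Look-alikes for the third coupon are the orange plate at (371,228), the coupons already piled at (329,180), the dark plate at (130,185) and the pale paper piece at (265,144). The loose light-grey one at (148,211) fits the description, so I'll check it in a close crop.

Run:
```python
from h import *
def c(im,u,v,r=20): return cv2.resize(im[v-r:v+r,u-r:u+r,::-1],(400,400),interpolation=cv2.INTER_CUBIC)
im,K,T=cam("top"); a=np.hstack([c(im,149,211),c(im,331,187)])
for n,l in(("third",(149,211)),("mid",(330,180)),("block",(332,190))):
    pass
for l in("third_coupon","middle_coupon","packing_block"):
    for m in models.trace("top",l):
        M=m["mask"].astype(np.uint8); r=cv2.minAreaRect(np.argwhere(M)[:,::-1].astype(np.float32)); print(l,round(m["conf"],2),M.sum(),np.round(r[0],1),np.round(r[1],1),round(r[2],1))
im2,K2,T2=cam("side"); b=np.hstack([c(im2,223,293),c(im2,268,184)])
cv2.imwrite("pics/close.png",cv2.resize(np.vstack([a,b]),(600,600)))
# subpixel: bright threshold
def seg(im,u,v,r,th):
    g=cv2.resize(im[v-r:v+r,u-r:u+r].min(2),None,fx=8,fy=8,interpolation=cv2.INTER_CUBIC)
    B=(g>th).astype(np.uint8); B=cv2.morphologyEx(B,cv2.MORPH_CLOSE,np.ones((25,25)))
    n,L,S,C=cv2.connectedComponentsWithStats(B); k=L[8*r,8*r]
    if not k: return None
    rr=cv2.minAreaRect(np.argwhere(L==k)[:,::-1].astype(np.float32))
    return (cv2.boxPoints(rr)+.5)/8-.5+[u-r,v-r]
for th in(115,130,145):
  for nm,u,v,z in(("third",148,211,10),("mid",329,180,56)):
    P=seg(im,u,v,16,th)
    if P is None: print(nm,th,None);continue
    W=np.array([ray(K,T,p,z)[:2] for p in P]); e=np.roll(W,-1,0)-W
    print(nm,th,W.mean(0).round(1),np.linalg.norm(e,axis=1).round(1),np.degrees(np.arctan2(e[:,1],e[:,0])).round(1))
```

```text
third_coupon 0.55 282 [147.7 211. ] [17.2 16.9] 33.7
middle_coupon 0.69 293 [329.5 179.5] [17. 17.] 90.0
packing_block 0.85 653 [329.5 188.5] [39. 25.] 90.0
packing_block 0.36 280 [329. 179.] [16. 16.] 90.0
third 115 [340. 319.] [57.5 56.8 57.5 56.7] [ -33.8 -124.2  146.    55.8]
mid 115 [ 444.4 -259.6] [71.9 81.9 71.7 81.8] [ -87.4 -178.1   92.6    2.1]
third 130 [340. 319.] [55.6 55.3 55.5 55.2] [ -33.3 -123.7  146.5   56.3]
mid 130 [ 444.1 -259.6] [79.9 65.4 80.  65.2] [   1.1  -88.4 -179.1   91.6]
third 145 [339.8 319. ] [54.2 53.6 54.1 53.5] [ -33.8 -124.1  146.1   55.9]
mid 145 [ 454.2 -258.4] [57.6 57.  57.4 56.9] [ -85.3 -176.    94.7    4.2]
```

View pics/close.png

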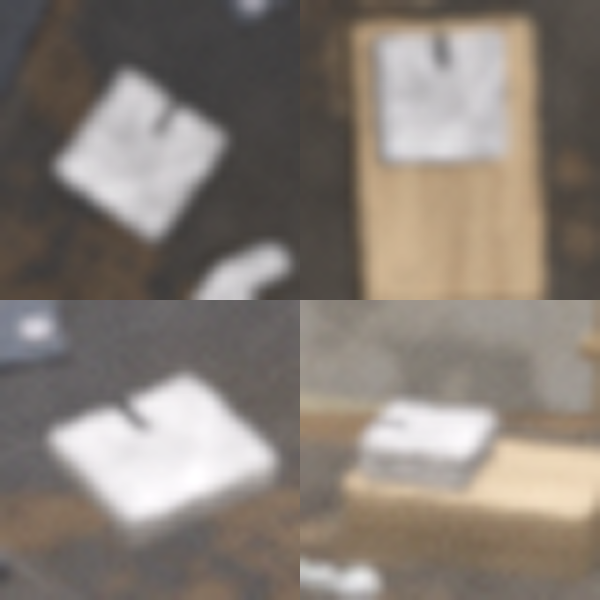

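The close crop confirms it: a grey plate with its black line on the upper-right edge, so +x is at about -34° yaw. The pile's line is on the far edge. Next I'll refine the poses with a model fit and triangulate the mirror and lens.

```bash
cat > fit.py <<'E'
from h import *
from scipy.optimize import minimize
def box(p,sx,sy,z0,z1):
    c,s=np.cos(p[2]),np.sin(p[2]); q=np.array([[1,1],[1,-1],[-1,-1],[-1,1]])*[sx/2,sy/2]
    q=q@np.array([[c,s],[-s,c]])+p[:2]
    return np.c_[np.vstack([q,q]),[z0]*4+[z1]*4]
def line(p,z):
    c,s=np.cos(p[2]),np.sin(p[2]); q=np.array([[26,2.5],[26,-2.5],[10,-2.5],[10,2.5]])@np.array([[c,s],[-s,c]])+p[:2]
    return np.c_[q,[z]*4]
def regions(p,kind):
    o=[]
    if kind=="pile":
        b=box(p[3:],75,120,0,36); o+=[b,b[4:]]; b=box(p,52,52,36,56); o+=[b,b[4:],line(p,56)]
    elif kind=="pile3":
        b=box(p[3:],75,120,0,36); o+=[b,b[4:]]; b=box(p[:3],52,52,36,66); o+=[b,b[4:],line(p[:3],66)]
    else: b=box(p,52,52,0,10); o+=[b,b[4:],line(p,10)]
    return o
def cost(p,im,K,T,kind,win,S=8):
    x0,y0,x1,y1=win; L=np.zeros(((y1-y0)*S,(x1-x0)*S),np.uint8)
    rg=regions(p,kind)
    for i,r in enumerate(rg):
        uv=np.array([proj(K,T,w) for w in r]); h=cv2.convexHull(((uv+.5-[x0,y0])*S-.5).astype(np.float32))
        cv2.fillPoly(L,[np.round(h*16).astype(np.int32)],i+1,shift=4)
    A=[]
    for i in range(len(rg)+1):
        m=cv2.resize((L==i).astype(np.float32),(x1-x0,y1-y0),interpolation=cv2.INTER_AREA)
        A.append(cv2.GaussianBlur(m,(0,0),.7).ravel())
    A=np.array(A).T; B=im[y0:y1,x0:x1].reshape(-1,3).astype(float)
    X=np.linalg.lstsq(A,B,rcond=None)[0]; return np.mean((A@X-B)**2)
def fit(n,img,kind,p0):
    im,K,T=img; uv=np.array([proj(K,T,w) for w in np.vstack(regions(p0,kind))])
    w=[*np.floor(uv.min(0)-4).astype(int),*np.ceil(uv.max(0)+5).astype(int)]
    best=None
    for k in range(2):
        p=np.array(p0 if best is None else best.x); d=np.resize([4,4,.08],len(p)); sx=np.vstack([p]+[p+d*e for e in np.eye(len(p))])
        best=minimize(cost,p,args=(im,K,T,kind,w),method="Nelder-Mead",options=dict(initial_simplex=sx,maxiter=350,xatol=.02,fatol=.01))
    q=best.x.copy(); q[2::3]=np.degrees(q[2::3]); print(n,kind,q.round(1),round(best.fun,1)); return best.x
E
python3 - <<'E'
from fit import *
I={n:cam(n) for n in("top","side")}
for n in I:
    fit(n,I[n],"third",[340,319,-.59]); fit(n,I[n],"pile",[450,-262,.03,424,-265,.03-1.57])
def tri(a,b):
    A=[];B=[]
    for n,uv in(("top",a),("side",b)):
        _,K,T=I[n]; d=T[:3,:3]@np.linalg.solve(K,[*uv,1.]); d/=np.linalg.norm(d); P=np.eye(3)-np.outer(d,d); A.append(P);B.append(P@T[:3,3])
    return np.linalg.lstsq(np.vstack(A),np.hstack(B),rcond=None)[0].round(1)
print("handle top",tri((137.3,145.7),(157.5,205)))
print("bottle top",tri((226,134),(179,171)))
a=[]
for n in I:
    im=I[n][0]; u,v,r=((160,165,32) if n=="top" else (185,245,48)); a.append(cv2.resize(im[v-r:v+r,u-r:u+r,::-1],(400,400),interpolation=cv2.INTER_CUBIC))
for n in I:
    im=I[n][0]; u,v,r=((347,250,20) if n=="top" else (328,168,28)); a.append(cv2.resize(im[v-r:v+r,u-r:u+r,::-1],(400,400),interpolation=cv2.INTER_CUBIC))
cv2.imwrite("pics/mir.png",cv2.resize(np.vstack([np.hstack(a[:2]),np.hstack(a[2:])]),(600,600)))
E
```

```text
top third [339.9 320.3 -33.6] 302.9
top pile [ 453.8 -256.8    2.9  428.2 -263.7  -86.5] 41.2
side third [340.  320.3 -32.7] 79.9
side pile [ 452.5 -253.7    3.2  424.5 -256.2  -86.5] 230.0
handle top [516.7 305.6 204.2]
bottle top [577.4  70.3 192.6]
```

View pics/mir.png

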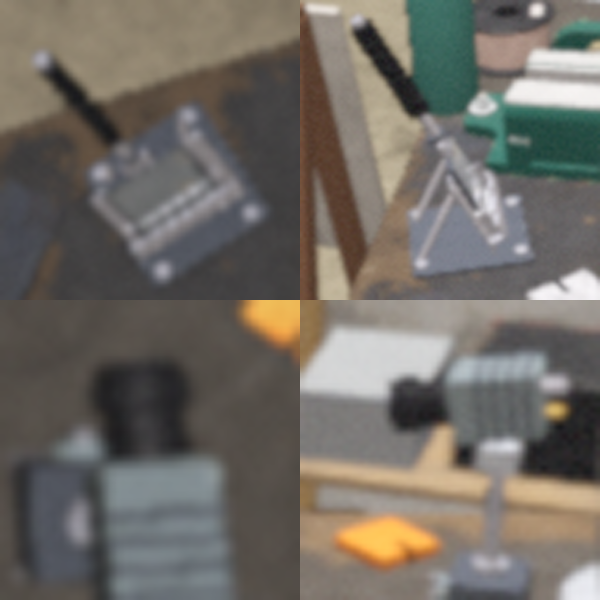

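Run:
```python
from h import *
I={n:cam(n) for n in("top","side")}
def tri(a,b):
    A=[];B=[]
    for n,uv in(("top",a),("side",b)):
        _,K,T=I[n]; d=T[:3,:3]@np.linalg.solve(K,[*uv,1.]); d/=np.linalg.norm(d); P=np.eye(3)-np.outer(d,d); A.append(P);B.append(P@T[:3,3])
    X=np.linalg.lstsq(np.vstack(A),np.hstack(B),rcond=None)[0]
    return X.round(1),[(np.array(uv)-proj(I[n][1],I[n][2],X)).round(1) for n,uv in(("top",a),("side",b))]
def tc(x,y):return (128+x/4.6875-.5,133+y/4.6875-.5)
def sc(x,y):return (137+(x-300)/3.125-.5,197+y/3.125-.5)
print("tip",tri(tc(42,62),sc(360,22))); print("foot",tri(tc(118,140),sc(423,112)))
_,K,T=I["top"]; C=np.array([ray(K,T,tc(*p),3)[:2] for p in((253,212),(190,115),(100,172),(162,270))]); print(C.round(1),C.mean(0)); 
e=(C[1]+C[2]-C[0]-C[3]);print("yaw",np.degrees(np.arctan2(e[1],e[0])))
_,K,T=I["side"]; C=np.array([ray(K,T,sc(*p),3)[:2] for p in((520,248),(514,201),(415,214),(422,263))]); print(C.round(1),C.mean(0))
print("lens",tri((345.5,240),(317,159.5)), tri((347.3,239.3),(313.5,161.5)))
print("body",tri((351,258),(300+(497-300)/5.357,140+97/5.357)))
# third fit with overlay of lens offsets
```

```text
tip (array([517.5, 307.7, 208.5]), [array([-0.1, -0.2]), array([0.3, 0. ])])
foot (array([484.7, 282. , 123.1]), [array([0.2, 0.3]), array([-0.4, -0.1])])
[[451.6 214.6]
 [518.  260.8]
 [476.5 321.6]
 [409.7 275.9]] [463.9354024  268.23959148]
yaw 34.5823414662068
[[413.9 269.2]
 [451.  209.9]
 [520.7 257.9]
 [478.2 315.8]] [465.94599958 263.18397021]
lens (array([ 272.5, -289.3,  147.4]), [array([0.2, 0.6]), array([-0.5,  0. ])]) (array([ 279.8, -295. ,  137.6]), [array([0.7, 2.5]), array([-2.2,  0.1])])
body (array([ 215.2, -306.3,  153.4]), [array([-0.4, -1.7]), array([ 1.5, -0.1])])
```

```bash
cat > plan.py <<'E'
from h import *
import json
def down(yaw_y):   # tool down, tool y at azimuth (deg)
    a=np.radians(yaw_y); y=np.array([np.cos(a),np.sin(a),0]); z=np.array([0,0,-1.]); return R.from_matrix(np.c_[np.cross(y,z),y,z])
def cur():
    s=readout.observe(); q=s["eef_rot"]; return np.array(s["eef_pos"],float),R.from_quat([q[1],q[2],q[3],q[0]])
def plan(p1,R1,g,n=None,cyl=False,start=None,step=33,rot=6,show=True):
    p0,R0=start or cur(); p1=np.array(p1,float)
    def path(t):
        if not cyl: return p0+(p1-p0)*t
        r=[np.hypot(*p[:2]) for p in(p0,p1)]; a=[np.arctan2(p[1],p[0]) for p in(p0,p1)]
        rr=r[0]+(r[1]-r[0])*t; aa=a[0]+(a[1]-a[0])*t; return np.array([rr*np.cos(aa),rr*np.sin(aa),p0[2]+(p1[2]-p0[2])*t])
    dv=(R0.inv()*R1).as_rotvec()
    L=sum(np.linalg.norm(path((i+1)/50)-path(i/50)) for i in range(50))
    n=n or max(1,int(np.ceil(max(L/step,np.degrees(np.linalg.norm(dv))/rot)))); P,Q=p0,R0; rows=[]
    for i in range(1,n+1):
        tp,tR=path(i/n),R0*R.from_rotvec(dv*i/n)
        d=(Q.inv()*tR).as_rotvec(degrees=True).round(1); s=Q.inv().apply(tp-P)   # shift in axes before turn
        s=np.round(s/1000,4); rows.append([*d.tolist(),*s.tolist(),g])
        P=P+Q.apply(s*1000); Q=Q*R.from_rotvec(d,degrees=True)
    if show:
        print(n,"end",P.round(1))
        for k in range(0,n,20): print(json.dumps(rows[k:k+20]).replace(" ",""))
    return P,Q
E
python3 - <<'E'
from plan import *
print(env.nose_length)
plan([340,320,130],down(-33),-0.55,cyl=True)
E
```

```text
22.0
34 end [340. 320. 130.]
[[-0.0,-0.0,-1.0,0.0375,-0.0072,0.0036,-0.55],[-0.0,-0.0,-0.9,0.0369,-0.0086,0.0037,-0.55],[-0.0,-0.0,-1.0,0.0362,-0.01,0.0036,-0.55],[-0.0,-0.0,-1.0,0.0354,-0.0114,0.0036,-0.55],[-0.0,-0.0,-1.0,0.0346,-0.0127,0.0036,-0.55],[-0.0,-0.0,-0.9,0.0338,-0.0139,0.0037,-0.55],[-0.0,-0.0,-1.0,0.0328,-0.0152,0.0036,-0.55],[-0.0,-0.0,-1.0,0.0319,-0.0164,0.0036,-0.55],[-0.0,-0.0,-1.0,0.0309,-0.0175,0.0037,-0.55],[-0.0,-0.0,-0.9,0.0299,-0.0185,0.0036,-0.55],[-0.0,-0.0,-1.0,0.0288,-0.0196,0.0036,-0.55],[-0.0,-0.0,-1.0,0.0277,-0.0205,0.0036,-0.55],[-0.0,-0.0,-1.0,0.0266,-0.0214,0.0037,-0.55],[-0.0,-0.0,-0.9,0.0255,-0.0222,0.0036,-0.55],[-0.0,-0.0,-1.0,0.0242,-0.0231,0.0036,-0.55],[-0.0,-0.0,-1.0,0.0231,-0.0238,0.0037,-0.55],[-0.0,-0.0,-1.0,0.0218,-0.0245,0.0036,-0.55],[-0.0,-0.0,-0.9,0.0207,-0.0251,0.0036,-0.55],[-0.0,-0.0,-1.0,0.0193,-0.0256,0.0036,-0.55],[-0.0,-0.0,-1.0,0.0181,-0.0262,0.0037,-0.55]]
[[-0.0,-0.0,-1.0,0.0168,-0.0265,0.0036,-0.55],[-0.0,-0.0,-0.9,0.0156,-0.027,0.0036,-0.55],[-0.0,-0.0,-1.0,0.0142,-0.0273,0.0037,-0.55],[-0.0,-0.0,-1.0,0.013,-0.0275,0.0036,-0.55],[-0.0,-0.0,-1.0,0.0116,-0.0278,0.0036,-0.55],[-0.0,-0.0,-0.9,0.0105,-0.0278,0.0036,-0.55],[-0.0,-0.0,-1.0,0.0091,-0.028,0.0037,-0.55],[-0.0,-0.0,-1.0,0.0079,-0.028,0.0036,-0.55],[-0.0,-0.0,-1.0,0.0066,-0.028,0.0036,-0.55],[-0.0,-0.0,-0.9,0.0054,-0.0279,0.0036,-0.55],[-0.0,-0.0,-1.0,0.0042,-0.0278,0.0037,-0.55],[-0.0,-0.0,-1.0,0.0029,-0.0276,0.0036,-0.55],[-0.0,-0.0,-0.9,0.0018,-0.0274,0.0036,-0.55],[-0.0,-0.0,-1.0,0.0006,-0.0271,0.0037,-0.55]]
```

Emit:
arm_command([
  [[0,0,-1,0.037,-0.008,0,-0.55],[0,0,-1,0.037,-0.008,0,-0.55],[0,0,-1,0.036,-0.01,0,-0.55],[0,0,-1,0.035,-0.012,0,-0.55],[0,0,-1,0.035,-0.013,0,-0.55],[0,0,-1,0.034,-0.014,0,-0.55],[0,0,-1,0.033,-0.015,0,-0.55],[0,0,-1,0.032,-0.016,0,-0.55],[0,0,-1,0.031,-0.0175,0,-0.55],[0,0,-1,0.03,-0.0185,0,-0.55],[0,0,-1,0.029,-0.0195,0,-0.55],[0,0,-1,0.028,-0.0205,0,-0.55],[0,0,-1,0.0265,-0.0215,0,-0.55],[0,0,-1,0.0255,-0.022,0,-0.55],[0,0,-1,0.024,-0.023,0,-0.55],[0,0,-1,0.023,-0.024,0,-0.55],[0,0,-1,0.022,-0.0245,0,-0.55],[0,0,-1,0.0205,-0.025,0,-0.55],[0,0,-1,0.019,-0.0255,0,-0.55],[0,0,-1,0.018,-0.026,0,-0.55]],
])

```text
time_s: 4.12
eef_pos: [549.4, -14.7, 253.5]
eef_rot: [0.0, 0.927, 0.374, 0.0]
force: [1.2, -0.6, -0.0]
gripper_width: 66.0
gripper_force: 0.0
```

Emit:
arm_command([
  [[0,0,-1,0.017,-0.0265,0,-0.55],[0,0,-1,0.0155,-0.027,0,-0.55],[0,0,-1,0.014,-0.0275,0,-0.55],[0,0,-1,0.013,-0.0275,0,-0.55],[0,0,-1,0.0115,-0.028,0,-0.55],[0,0,-1,0.0105,-0.028,0,-0.55],[0,0,-1,0.009,-0.028,0,-0.55],[0,0,-1,0.008,-0.028,0,-0.55],[0,0,-1,0.0065,-0.028,0.01,-0.55],[0,0,-1,0.0055,-0.028,0.02,-0.55],[0,0,-1,0.004,-0.028,0.025,-0.55],[0,0,-1,0.003,-0.0275,0.025,-0.55],[0,0,-1,0.002,-0.027,0.025,-0.55],[0,0,0,0.0005,-0.027,0.02,-0.55],[0,0,0,0,0,0,-0.55],[0,0,0,0,0,0,-0.55]],
])

```text
time_s: 5.45
eef_pos: [331.7, 318.6, 127.7]
eef_rot: [0.0, 0.879, 0.478, -0.001]
force: [0.4, 0.3, -0.0]
gripper_width: 66.4
gripper_force: 0.0
```

Run:
```python
from plan import *
s=readout.observe(); print(s["time_s"],s["eef_pos"],cur()[1].as_matrix().round(3).tolist(),s["gripper_width"],np.round(s["qpos"],2))
a=plan([340,320,60],down(-33),-0.55,step=20); plan([340,320,24],down(-33),-.55,n=3,start=a)
```

```text
5.45 [331.66173273 318.55874625 127.70137835] [[0.544, 0.839, -0.002], [0.839, -0.544, -0.001], [-0.002, -0.001, -1.0]] 66.41438459464803 [-0.41  0.29 -0.56  2.16  0.23  0.74 -1.7 ]
4 end [340. 320.  60.]
[[-0.0,0.0,0.0,0.0015,0.0016,0.0169,-0.55],[-0.0,0.0,0.0,0.0014,0.0015,0.0169,-0.55],[-0.0,0.1,0.0,0.0015,0.0016,0.017,-0.55],[-0.0,-0.0,0.0,0.0014,0.0016,0.0169,-0.55]]
3 end [340. 320.  24.]
[[-0.0,-0.0,0.0,0.0,-0.0,0.012,-0.55],[-0.0,-0.0,0.0,0.0,-0.0,0.012,-0.55],[-0.0,-0.0,0.0,0.0,-0.0,0.012,-0.55]]
```

Emit:
arm_command([
  [[0,0,0,0.0015,0.0015,0.017,-0.55],[0,0,0,0.0015,0.0015,0.017,-0.55],[0,0.1,0,0.0015,0.0016,0.017,-0.55],[0,0,0,0.0014,0.0016,0.017,-0.55],[0,0,0,0,0,0.012,-0.55],[0,0,0,0,0,0.012,-0.55],[0,0,0,0,0,0.01,-0.55],[0,0,0,0,0,0.002,-0.55],[0,0,0,0,0,0,-0.55],[0,0,0,0,0,0,-0.55]],
])

```text
time_s: 6.28
eef_pos: [341.8, 320.0, 24.9]
eef_rot: [-0.0, 0.879, 0.476, 0.001]
force: [0.4, 1.3, 0.3]
gripper_width: 66.3
gripper_force: 0.0
```

Emit:
arm_command([
  [[0,0,0,0,0,0,-0.4],[0,0,0,0,0,0,-0.3],[0,0,0,0,0,0,-0.2],[0,0,0,0,0,0,0],[0,0,0,0,0,0,0.5],[0,0,0,0,0,0,1],[0,0,0,0,0,0,1],[0,0,0,0,0,0,1]],
])

```text
time_s: 6.95
eef_pos: [341.8, 320.0, 25.4]
eef_rot: [-0.0, 0.879, 0.476, 0.001]
force: [-3.4, -3.8, 21.5]
gripper_width: 49.8
gripper_force: 58.3
```

Emit:
arm_command([
  [[0,0,0,0,0,-0.001,1],[0,0,0,0,0,-0.003,1],[0,0,0,0,0,-0.01,1],[0,0,0,0,0,-0.02,1],[0,0,0,0,0,-0.03,1],[0,0,0,0,0,-0.03,1],[0,0,0,0,0,-0.03,1],[0,0,0,0,0,0,1],[0,0,0,0,0,0,1]],
])

```text
time_s: 7.7
eef_pos: [342.1, 320.0, 150.3]
eef_rot: [-0.001, 0.879, 0.476, 0.003]
force: [0.6, -0.8, -1.2]
gripper_width: 49.7
gripper_force: 62.8
```

Run:
```python
from plan import *
im,K,T=cam("side"); p,Q=cur(); print(p,readout.observe()["force"])
u,v=proj(K,T,p).astype(int); r=28
a=cv2.resize(im[v-r:v+r,u-r:u+r,::-1],(400,400),interpolation=cv2.INTER_CUBIC)
im,K,T=cam("top"); u,v=proj(K,T,p).astype(int); b=cv2.resize(im[v-r:v+r,u-r:u+r,::-1],(400,400),interpolation=cv2.INTER_CUBIC)
cv2.imwrite("pics/held.png",np.hstack([a,b]))
a=plan([p[0],p[1],255],down(-33),1,step=30)
plan([453.5,-256,200],down(3),1,cyl=True,start=a)
```

```text
[341.53747673 319.40008581 148.99417156] [ 0.03556238 -0.57198959 -2.4483932 ]
4 end [341.5 319.3 255. ]
[[0.0,-0.0,-0.0,0.0001,0.0,-0.0267,1],[0.0,-0.0,-0.1,0.0002,0.0001,-0.0267,1],[0.0,-0.1,-0.0,0.0001,0.0,-0.0267,1],[0.0,0.0,-0.0,0.0001,0.0001,-0.0267,1]]
20 end [ 453.5 -256.   200. ]
[[0.0,0.0,-1.8,-0.0055,0.0293,0.0028,1],[0.0,0.0,-1.8,-0.0082,0.0288,0.0027,1],[0.0,0.0,-1.8,-0.0111,0.028,0.0028,1],[0.0,0.0,-1.8,-0.0137,0.027,0.0027,1],[0.0,0.0,-1.8,-0.0163,0.0257,0.0028,1],[0.0,0.0,-1.8,-0.0188,0.0242,0.0027,1],[-0.0,0.0,-1.8,-0.0211,0.0224,0.0028,1],[-0.0,0.0,-1.8,-0.0233,0.0204,0.0028,1],[-0.0,0.0,-1.8,-0.0253,0.0182,0.0027,1],[-0.0,0.0,-1.8,-0.027,0.0158,0.0028,1],[-0.0,0.0,-1.8,-0.0285,0.0133,0.0027,1],[-0.0,0.0,-1.8,-0.0299,0.0105,0.0028,1],[-0.0,0.0,-1.8,-0.0308,0.0077,0.0028,1],[-0.0,0.0,-1.8,-0.0316,0.0047,0.0027,1],[-0.0,0.0,-1.8,-0.0321,0.0018,0.0028,1],[-0.0,0.0,-1.8,-0.0323,-0.0014,0.0027,1],[-0.0,0.0,-1.8,-0.0322,-0.0044,0.0028,1],[-0.0,0.0,-1.8,-0.0317,-0.0075,0.0028,1],[-0.0,0.0,-1.8,-0.0311,-0.0105,0.0027,1],[-0.0,0.0,-1.8,-0.0301,-0.0135,0.0028,1]]
```

View pics/held.png

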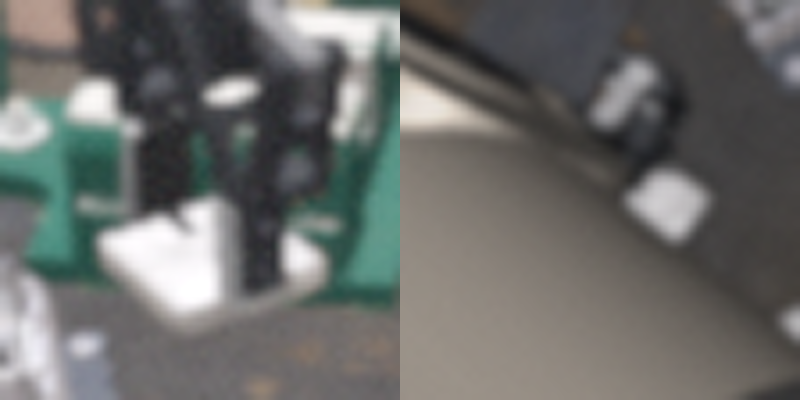

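Held: the coupon hangs level between the fingers, line at (180,220) in the crop under the far finger, and the -2.4 N weight matches. Carry it to the pile.

Emit:
arm_command([
  [[0,0,0,0,0,-0.03,1],[0,0,0,0,0,-0.035,1],[0,-0.1,0,0,0,-0.035,1],[0,0,-1.8,-0.0055,0.029,0,1],[0,0,-1.8,-0.008,0.029,0,1],[0,0,-1.8,-0.011,0.028,0,1],[0,0,-1.8,-0.014,0.027,0,1],[0,0,-1.8,-0.0165,0.0255,0,1],[0,0,-1.8,-0.019,0.024,0,1],[0,0,-1.8,-0.021,0.0225,0,1],[0,0,-1.8,-0.0235,0.0205,0,1],[0,0,-1.8,-0.0255,0.018,0,1],[0,0,-1.8,-0.027,0.016,0,1],[0,0,-1.8,-0.0285,0.0135,0,1],[0,0,-1.8,-0.03,0.0105,0,1],[0,0,-1.8,-0.031,0.0075,0,1],[0,0,-1.8,-0.0315,0.005,0,1],[0,0,-1.8,-0.032,0.002,0,1],[0,0,-1.8,-0.032,-0.0015,0.01,1],[0,0,-1.8,-0.032,-0.0045,0.015,1]],
])

```text
time_s: 9.47
eef_pos: [484.8, -165.0, 222.7]
eef_rot: [-0.0, 0.722, 0.692, -0.0]
force: [1.4, -0.9, -3.5]
gripper_width: 49.5
gripper_force: 63.6
```

Emit:
arm_command([
  [[0,0,-1.8,-0.0315,-0.0075,0.02,1],[0,0,-1.8,-0.031,-0.0105,0.02,1],[0,0,-1.8,-0.03,-0.0135,0.02,1],[0,0,0,0,0,0.02,1],[0,0,0,0,0,0,1],[0,0,0,0,0,0,1]],
])

```text
time_s: 9.97
eef_pos: [451.2, -255.1, 141.8]
eef_rot: [-0.002, 0.689, 0.725, -0.0]
force: [0.5, 0.8, -1.3]
gripper_width: 50.0
gripper_force: 63.6
```

```bash
cat > sh.py <<'E'
from plan import *
s=readout.observe(); p,Q=cur(); M=Q.as_matrix(); print(round(s["time_s"],2),p.round(1),"y az",np.degrees(np.arctan2(M[1,1],M[0,1])).round(2),"z",M[:,2].round(4),s["gripper_width"],"F",np.round(s["force"],1),np.round(s["qpos"],2))
E
python3 - <<'E'
from sh import *
plan([453.5,-255.3,95],down(3),1,n=4)
E
```

```text
9.97 [ 451.2 -255.1  141.8] y az 2.87 z [-0.0035  0.0021 -1.    ] 49.96186237197647 F [ 0.5  0.8 -1.3] [ 0.55  0.32 -0.19  2.04  0.08  0.79  0.36]
4 end [ 453.5 -255.3   95. ]
[[-0.0,-0.0,-0.0,-0.0001,0.0006,0.0117,1],[-0.1,-0.1,-0.1,-0.0001,0.0006,0.0117,1],[-0.0,0.0,0.0,-0.0001,0.0006,0.0117,1],[-0.1,-0.0,-0.0,-0.0001,0.0006,0.0117,1]]
```

Emit:
arm_command([
  [[0,0,0,0,0.0006,0.012,1],[-0.1,-0.1,-0.1,0,0.0006,0.012,1],[0,0,0,0,0.0006,0.012,1],[-0.1,0,0,0,0.0006,0.011,1],[0,0,0,0,0,0,1],[0,0,0,0,0,0,1]],
])

```text
time_s: 10.47
eef_pos: [454.6, -255.3, 96.1]
eef_rot: [0.001, 0.688, 0.725, 0.001]
force: [-0.3, -0.6, -1.4]
gripper_width: 49.6
gripper_force: 63.6
```

Run:
```python
from sh import *
from fit import *
# fit side view of pile region to visually check alignment
a=[]
for n in("side","top"):
    im,K,T=cam(n); u,v=proj(K,T,[453,-256,60]).astype(int); r=18; a.append(cv2.resize(im[v-r:v+r,u-r:u+r,::-1],(400,400),interpolation=cv2.INTER_CUBIC))
cv2.imwrite("pics/over.png",np.hstack(a))
```

```text
10.47 [ 454.6 -255.3   96.1] y az 3.02 z [ 2.6e-03 -9.0e-04 -1.0e+00] 49.61774742356671 F [-0.3 -0.6 -1.4] [ 0.54  0.39 -0.18  2.07  0.11  0.69  0.34]
```

View pics/over.png

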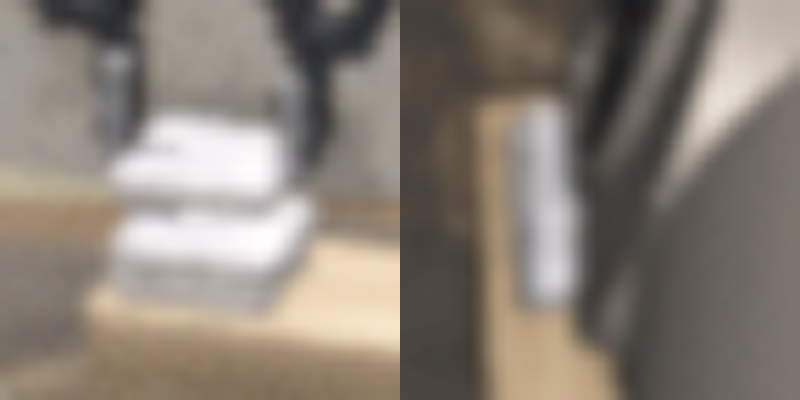

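Emit:
arm_command([
  [[0,0,0,0,0,0.006,1],[0,0,0,0,0,0.005,1],[0,0,0,0,0,0.001,1],[0,0,0,0,0,0,1]],
])

```text
time_s: 10.9
eef_pos: [454.4, -255.6, 83.9]
eef_rot: [0.001, 0.688, 0.725, 0.001]
force: [0.3, -0.2, -1.3]
gripper_width: 49.4
gripper_force: 63.6
```

Emit:
arm_command([
  [[0,0,0,0,0,0.001,1],[0,0,0,0,0,0,1]],
])

```text
time_s: 11.07
eef_pos: [454.6, -255.8, 83.3]
eef_rot: [0.002, 0.689, 0.725, 0.001]
force: [0.7, 0.1, -3.0]
gripper_width: 50.0
gripper_force: 63.6
```

Emit:
arm_command([
  [[0,0,0,0,0,0.001,1],[0,0,0,0,0,0,1]],
])

```text
time_s: 11.23
eef_pos: [454.6, -255.8, 82.3]
eef_rot: [0.002, 0.689, 0.725, 0.001]
force: [-0.1, -0.2, -1.8]
gripper_width: 49.5
gripper_force: 63.6
```

Emit:
arm_command([
  [[0,0,0,0,0,0.0006,1],[0,0,0,0,0,0,1]],
])

```text
time_s: 11.4
eef_pos: [454.7, -255.8, 81.8]
eef_rot: [0.002, 0.688, 0.725, 0.001]
force: [-0.1, 0.8, 0.4]
gripper_width: 49.5
gripper_force: 63.8
```

Emit:
arm_command([
  [[0,0,0,0,0,0.0006,1],[0,0,0,0,0,0,1]],
])

```text
time_s: 11.57
eef_pos: [454.7, -255.8, 81.6]
eef_rot: [0.002, 0.688, 0.725, 0.001]
force: [-2.4, 1.3, 9.3]
gripper_width: 49.8
gripper_force: 65.2
```

Emit:
arm_command([
  [[0,0,0,0,0,0.0006,1],[0,0,0,0,0,0,1]],
])

```text
time_s: 11.73
eef_pos: [454.8, -255.9, 81.5]
eef_rot: [0.002, 0.689, 0.725, 0.001]
force: [-6.7, 2.4, 21.5]
gripper_width: 49.7
gripper_force: 66.8
```

Emit:
arm_command([
  [[0,0,0,0,0,-0.0008,1],[0,0,0,0,0,0,-0.1],[0,0,0,0,0,0,-0.25],[0,0,0,0,0,0,-0.4],[0,0,0,0,0,0,-0.55],[0,0,0,0,0,0,-0.6],[0,0,0,0,0,0,-0.6],[0,0,0,0,0,-0.005,-0.6],[0,0,0,0,0,-0.015,-0.6],[0,0,0,0,0,-0.03,-0.6],[0,0,0,0,0,-0.04,-0.6],[0,0,0,0,0,-0.04,-0.6],[0,0,0,0,0,-0.04,-0.6],[0,0,0,0.0,0,0,-0.6]],
])

```text
time_s: 12.9
eef_pos: [456.6, -256.6, 259.2]
eef_rot: [0.007, 0.689, 0.725, 0.002]
force: [1.7, -0.1, 1.0]
gripper_width: 68.2
gripper_force: 0.0
```

Emit:
arm_command([
  [[0,0,0,-0.03,0.0,0,-0.6],[0,0,0,0.04,0.0,0,-1],[0,0,0,0.04,0.0,0,-1],[0,0,0,0.04,0.0,0,-1],[0,0,0,0.04,0.0,0,-1],[0,0,0,0.04,0.0,0,-1],[0,0,0,0.04,0.0,0,-1],[0,0,0,0,0,0,-1],[0,0,0,0,0,0,-1]],
])

```text
time_s: 13.65
eef_pos: [443.1, -43.9, 251.5]
eef_rot: [0.002, 0.687, 0.727, 0.001]
force: [-0.0, -1.1, -1.0]
gripper_width: 85.4
gripper_force: 0.0
```

Run:
```python
from sh import *
from fit import *
a=[]
for n in("top","side"):
    I=cam(n); im,K,T=I; u,v=proj(K,T,[453,-256,60]).astype(int); r=18; a.append(cv2.resize(im[v-r:v+r,u-r:u+r,::-1],(400,400),interpolation=cv2.INTER_CUBIC))
    fit(n,I,"pile3",[453.5,-256,.05,426,-262,-1.51])
cv2.imwrite("pics/placed.png",np.hstack(a))
```

```text
13.65 [443.1 -43.9 251.5] y az 3.21 z [ 0.0044 -0.0018 -1.    ] 85.37227068069106 F [-0.  -1.1 -1. ] [ 0.32  0.07 -0.38  2.08  0.03  0.99 -0.02]
top pile3 [ 454.6 -256.7    3.7  428.3 -263.8  -86.5] 39.7
side pile3 [ 452.6 -253.     1.3  424.5 -256.1  -86.4] 240.5
```

View pics/placed.png

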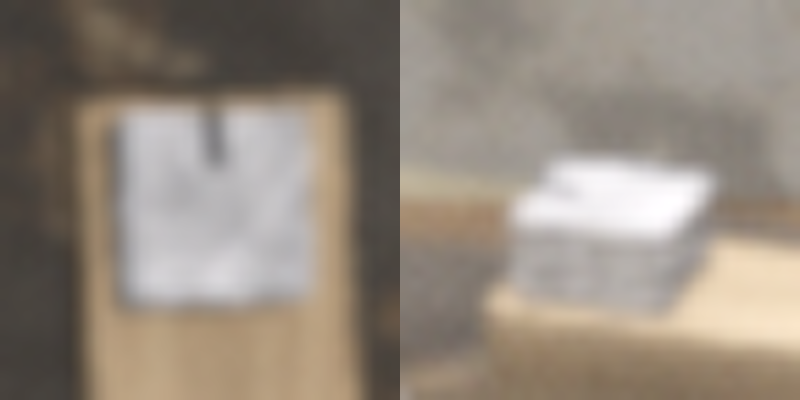

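The coupon is down square and flat: the top crop shows the line at (212,130) on the far edge, within about 1 mm and 1° of the one below, and the block hasn't moved. Now the mirror.

```bash
cat >> plan.py <<'E'
def mirR(yaw,lean):  # tool rotation when holding the mirror: tool y = -mirror y, tool z = -mirror z
    M=R.from_euler("ZY",[yaw,lean],degrees=True).as_matrix(); return R.from_matrix(np.c_[M[:,0],-M[:,1],-M[:,2]])
E
python3 - <<'E'
from sh import *
Q=mirR(35.5,25); d=-Q.as_matrix()[:,2]; print(Q.as_matrix().round(3).tolist())
t=np.array([501.3,294.8,166])+3*d; 
a=plan(t+95*d,Q,-1,cyl=True); print((t+95*d).round(1))
plan(t,Q,-1,start=a,n=4); print(t.round(1))
E
```

```text
13.75 [443.1 -46.3 251.2] y az 2.97 z [ 0.0038 -0.0018 -1.    ] 85.90318558977415 F [-0.1 -0.8  0.8] [ 0.33  0.07 -0.38  2.08  0.03  0.99 -0.02]
[[0.738, 0.581, -0.344], [0.526, -0.814, -0.245], [-0.423, -0.0, -0.906]]
12 end [535.  318.8 254.9]
[[1.1,-1.9,4.7,0.0221,0.0178,-0.0003,-1],[1.0,-1.9,4.7,0.0251,0.0146,-0.0014,-1],[1.1,-1.9,4.7,0.0275,0.0109,-0.0025,-1],[1.1,-1.9,4.7,0.0294,0.0068,-0.0037,-1],[1.0,-1.9,4.7,0.0306,0.0024,-0.0049,-1],[1.1,-1.9,4.7,0.0312,-0.0023,-0.0059,-1],[1.1,-1.9,4.7,0.031,-0.0071,-0.0068,-1],[1.0,-1.9,4.7,0.03,-0.012,-0.0075,-1],[1.1,-1.9,4.8,0.0284,-0.0167,-0.008,-1],[1.0,-1.9,4.7,0.0259,-0.0214,-0.0083,-1],[1.1,-1.9,4.7,0.0229,-0.0256,-0.0083,-1],[1.1,-1.9,4.7,0.0191,-0.0295,-0.008,-1]]
[535.  318.9 254.8]
4 end [502.4 295.6 168.7]
[[-0.0,-0.0,-0.0,-0.0,0.0,0.0238,-1],[-0.0,-0.0,-0.0,-0.0,0.0,0.0237,-1],[-0.0,-0.0,-0.0,-0.0,0.0,0.0238,-1],[-0.0,-0.0,-0.0,-0.0,0.0,0.0237,-1]]
[502.3 295.5 168.7]
```

Emit:
arm_command([
  [[1.1,-1.9,4.7,0.022,0.018,0,-1],[1,-1.9,4.7,0.025,0.0145,-0.0015,-1],[1.1,-1.9,4.7,0.0275,0.011,-0.0025,-1],[1.1,-1.9,4.7,0.0295,0.007,-0.0035,-1],[1,-1.9,4.7,0.0305,0.0025,-0.005,-1],[1.1,-1.9,4.7,0.031,-0.0025,-0.006,-1],[1.1,-1.9,4.7,0.031,-0.007,-0.007,-1],[1,-1.9,4.7,0.03,-0.012,-0.0075,-1],[1.1,-1.9,4.8,0.0285,-0.0165,-0.008,-1],[1,-1.9,4.7,0.026,-0.0215,-0.0085,-1],[1.1,-1.9,4.7,0.023,-0.0255,-0.0085,-1],[1.1,-1.9,4.7,0.019,-0.0295,-0.008,-1],[0,0,0,0,0,0,-1],[0,0,0,0,0,0,-1],[0,0,0,0,0,0,-1]],
])

```text
time_s: 15.0
eef_pos: [531.2, 315.4, 256.0]
eef_rot: [0.065, 0.929, 0.302, -0.205]
force: [-1.1, -1.5, -0.2]
gripper_width: 85.3
gripper_force: 0.0
```

Run:
```python
from sh import *
Q=mirR(35.5,25); d=-Q.as_matrix()[:,2]; t=np.array([501.3,294.8,166])+3*d
a=plan(t+60*d,Q,-1,n=2); plan(t,Q,-1,start=a,n=4)
A=[]
for n,r in(("top",24),("side",32)):
    im,K,T=cam(n); u,v=proj(K,T,[510,301,190]).astype(int); A.append(cv2.resize(im[v-r:v+r,u-r:u+r,::-1],(400,400),interpolation=cv2.INTER_CUBIC))
cv2.imwrite("pics/pre.png",np.hstack(A))
```

```text
15.0 [531.2 315.4 256. ] y az -54.01 z [-0.3408 -0.2442 -0.9078] 85.31257877151243 F [-1.1 -1.5 -0.2] [-0.39  0.6  -0.38  1.41  0.15  1.6  -1.73]
2 end [523.  310.3 223.1]
[[0.0,-0.1,0.3,0.0025,-0.0003,0.017,-1],[0.1,-0.1,0.2,0.0025,-0.0003,0.0169,-1]]
4 end [502.4 295.5 168.7]
[[-0.0,-0.0,0.0,-0.0,0.0,0.015,-1],[-0.0,-0.0,0.0,-0.0,0.0,0.015,-1],[-0.0,-0.0,0.0,-0.0,0.0,0.015,-1],[-0.0,-0.0,0.0,-0.0,0.0001,0.015,-1]]
```

View pics/pre.png

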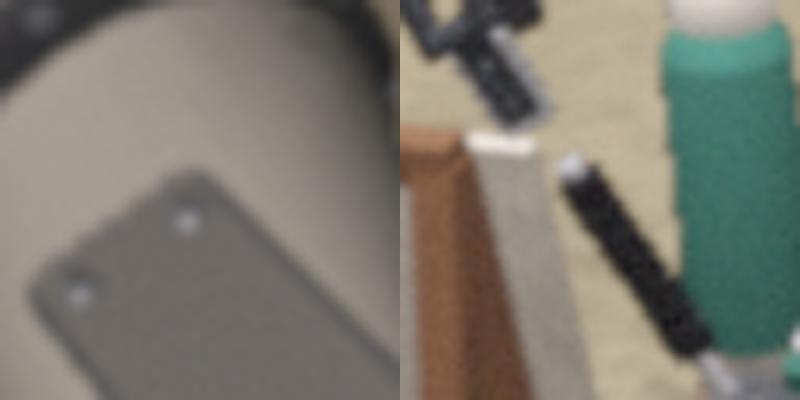

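Side crop: the open fingers at (505,95) are in line with the handle tip at (575,165) and parallel to it. Advance along the handle.

Emit:
arm_command([
  [[0,-0.1,0.3,0.0025,-0.0003,0.017,-1],[0.1,-0.1,0.2,0.0025,-0.0003,0.017,-1],[0,0,0,0,0,0.015,-1],[0,0,0,0,0,0.015,-1],[0,0,0,0,0,0.015,-1],[0,0,0,0,0,0.015,-1],[0,0,0,0,0,0,-1],[0,0,0,0,0,0,-1]],
])

```text
time_s: 15.77
eef_pos: [501.9, 295.7, 169.7]
eef_rot: [0.065, 0.93, 0.297, -0.206]
force: [0.5, 0.5, -0.6]
gripper_width: 85.3
gripper_force: 0.0
```

Emit:
arm_command([
  [[0,0,0,0,0,0,-0.5],[0,0,0,0,0,0,0],[0,0,0,0,0,0,0.3],[0,0,0,0,0,0,0.45],[0,0,0,0,0,0,0.5],[0,0,0,0,0,0,0.5],[0,0,0,0,0,0,0.5]],
])

```text
time_s: 16.35
eef_pos: [501.5, 297.1, 169.3]
eef_rot: [0.065, 0.93, 0.298, -0.206]
force: [-0.0, 0.1, -0.5]
gripper_width: 21.2
gripper_force: 0.0
```

Run:
```python
from sh import *
A=[]
for n,r in(("top",24),("side",32)):
    im,K,T=cam(n); u,v=proj(K,T,[505,298,175]).astype(int); A.append(cv2.resize(im[v-r:v+r,u-r:u+r,::-1],(400,400),interpolation=cv2.INTER_CUBIC))
cv2.imwrite("pics/grip.png",np.hstack(A))
```

```text
16.35 [501.5 297.1 169.3] y az -54.44 z [-0.3437 -0.2441 -0.9068] 21.247112713182634 F [-0.   0.1 -0.5] [-0.38  0.62 -0.38  1.57  0.17  1.42 -1.75]
```

View pics/grip.png

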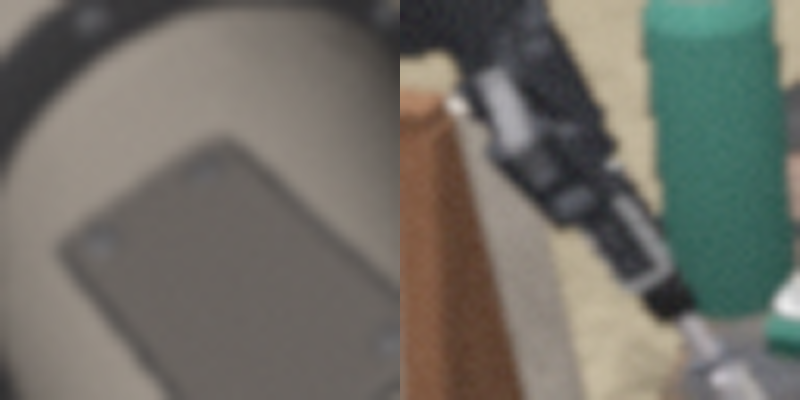

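The fingers (about (630,240)) straddle the lower part of the handle, with its foot at (670,300) and no contact yet. Close and draw it out along the handle.

Emit:
arm_command([
  [[0,0,0,0,0,0,0.6],[0,0,0,0,0,0,0.65],[0,0,0,0,0,0,0.7],[0,0,0,0,0,0,1],[0,0,0,0,0,0,1],[0,0,0,0,0,0,1],[0,0,0,0,0,0,1]],
])

```text
time_s: 17.03
eef_pos: [501.5, 297.0, 169.3]
eef_rot: [0.065, 0.93, 0.298, -0.206]
force: [-0.2, -0.6, 1.4]
gripper_width: 11.3
gripper_force: 58.9
```

Emit:
arm_command([
  [[0,0,0,0,0,-0.003,1],[0,0,0,0,0,-0.008,1],[0,0,0,0,0,-0.012,1],[0,0,0,0,0,-0.015,1],[0,0,0,0,0,-0.015,1],[0,0,0,0,0,-0.02,1],[0,0,0,0,0,-0.025,1],[0,0,0,0,0,-0.025,1],[0,0,0,0,0,-0.025,1],[0,0,0,0,0,0,1],[0,0,0,0,0,0,1]],
])

```text
time_s: 17.95
eef_pos: [553.1, 334.0, 305.3]
eef_rot: [0.065, 0.93, 0.298, -0.204]
force: [0.1, -0.8, -2.2]
gripper_width: 11.1
gripper_force: 58.9
```

```bash
cat > goal.py <<'E'
from sh import *
M=np.array([480.3,-255.0,61.]); L=np.array([272.5,-289.3,150.]); a=np.radians(3.4)
G=M+95*np.array([np.cos(a),np.sin(a),0]); G[2]=63.
u=lambda v:v/np.linalg.norm(v)
n=u(u(L-G)+u(M-G)); x=-n; yaw=np.degrees(np.arctan2(x[1],x[0])); lean=-np.degrees(np.arcsin(x[2]))
lean=np.degrees(np.arcsin(n[2]))
print("G",G,"n",n.round(3),"yaw",round(yaw,2),"lean",round(lean,2))
Q=mirR(yaw,lean)
h=122   # local z of grasp (TCP 3 mm further up the handle)
def tcp_for(G,Q,lz=125,lx=3): m=Q.as_matrix(); return G-lz*m[:,2]+lx*m[:,0]
E
python3 - <<'E'
from goal import *
t=tcp_for(G,Q); print("tcp",t)
p,q=cur()
a=plan(t+[0,0,200],Q,1,cyl=True,rot=5,step=30); 
A=[]
for n in("top","side"):
    im,K,T=cam(n); c=p+120*q.as_matrix()[:,2]; u_,v=proj(K,T,c).astype(int); r=45; v=min(max(v,r),384-r);u_=min(max(u_,r),512-r); A.append(cv2.resize(im[v-r:v+r,u_-r:u_+r,::-1],(400,400),interpolation=cv2.INTER_CUBIC))
cv2.imwrite("pics/drawn.png",np.hstack(A))
E
```

```text
17.95 [553.1 334.  305.3] y az -54.45 z [-0.3417 -0.2424 -0.908 ] 11.088457512796207 F [ 0.1 -0.8 -2.2] [-0.41  0.61 -0.37  1.28  0.15  1.72 -1.73]
G [ 575.13278365 -249.36589451   63.        ] n [-0.987 -0.094  0.128] yaw 5.42 lean 7.36
tcp [ 594.02671124 -247.57371717  186.58724692]
21 end [ 594.  -247.6  386.5]
[[0.4,0.8,1.4,-0.0044,0.0287,-0.0023,1],[0.4,0.8,1.4,-0.0047,0.0286,-0.002,1],[0.4,0.8,1.4,-0.0053,0.0286,-0.0018,1],[0.4,0.8,1.3,-0.0057,0.0285,-0.0016,1],[0.4,0.9,1.4,-0.0062,0.0284,-0.0014,1],[0.4,0.8,1.4,-0.0066,0.0283,-0.0013,1],[0.4,0.8,1.4,-0.0072,0.0282,-0.0011,1],[0.4,0.8,1.4,-0.0076,0.028,-0.001,1],[0.3,0.8,1.4,-0.0081,0.0279,-0.0009,1],[0.4,0.8,1.4,-0.0086,0.0278,-0.0008,1],[0.4,0.8,1.3,-0.0091,0.0276,-0.0007,1],[0.4,0.8,1.4,-0.0096,0.0274,-0.0008,1],[0.4,0.8,1.4,-0.0102,0.0272,-0.0008,1],[0.4,0.9,1.4,-0.0106,0.027,-0.0008,1],[0.4,0.8,1.4,-0.0111,0.0268,-0.0009,1],[0.4,0.8,1.4,-0.0116,0.0266,-0.001,1],[0.4,0.8,1.4,-0.0122,0.0264,-0.0011,1],[0.4,0.8,1.3,-0.0126,0.0261,-0.0012,1],[0.4,0.8,1.4,-0.0131,0.0258,-0.0014,1],[0.4,0.8,1.4,-0.0136,0.0256,-0.0016,1]]
[[0.4,0.8,1.4,-0.0141,0.0253,-0.0018,1]]
```

View pics/drawn.png

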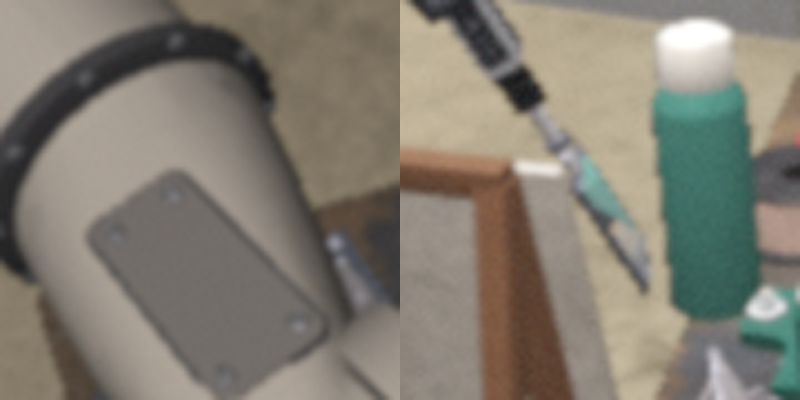

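Drawn clear of the rest: the glass at (610,210) in the side crop is reflecting the bottle, and the handle sits straight in the fingers. I'll lift above the bottle first, then swing round.

Run:
```python
from goal import *
p,q=cur(); t=tcp_for(G,Q)
a=plan(p+[-10,-10,125],q,1,step=32)
plan(t+[0,0,240],Q,1,cyl=True,step=33,start=a)
```

```text
18.05 [552.2 333.1 303.3] y az -54.44 z [-0.344  -0.2443 -0.9066] 11.213479966392324 F [-0.4 -0.1 -1.6] [-0.41  0.61 -0.37  1.28  0.15  1.72 -1.73]
G [ 575.13278365 -249.36589451   63.        ] n [-0.987 -0.094  0.128] yaw 5.42 lean 7.36
4 end [542.2 323.1 428.3]
[[0.0,0.0,0.0,-0.0163,0.0005,-0.0269,1],[0.0,0.0,0.0,-0.0164,0.0006,-0.0268,1],[0.0,0.0,0.0,-0.0163,0.0005,-0.0269,1],[0.0,0.0,0.0,-0.0164,0.0005,-0.0268,1]]
19 end [ 594.  -247.6  426.6]
[[0.4,0.9,1.5,-0.0024,0.0309,0.0012,1],[0.5,0.9,1.6,-0.003,0.0308,0.0015,1],[0.4,0.9,1.5,-0.0036,0.0308,0.0019,1],[0.5,0.9,1.5,-0.0042,0.0307,0.0021,1],[0.4,0.9,1.6,-0.0048,0.0307,0.0023,1],[0.4,0.9,1.5,-0.0054,0.0306,0.0026,1],[0.5,0.9,1.5,-0.0061,0.0304,0.0029,1],[0.4,0.9,1.5,-0.0067,0.0303,0.0029,1],[0.5,1.0,1.6,-0.0075,0.0302,0.003,1],[0.4,0.9,1.5,-0.008,0.0301,0.0031,1],[0.4,0.9,1.5,-0.0088,0.0299,0.0032,1],[0.5,0.9,1.6,-0.0094,0.0297,0.0032,1],[0.4,0.9,1.5,-0.0101,0.0296,0.0031,1],[0.4,0.9,1.5,-0.0108,0.0293,0.0031,1],[0.5,0.9,1.6,-0.0115,0.0291,0.003,1],[0.4,0.9,1.5,-0.0121,0.0289,0.0028,1],[0.5,0.9,1.5,-0.0128,0.0287,0.0027,1],[0.4,0.9,1.6,-0.0135,0.0284,0.0025,1],[0.4,0.9,1.5,-0.0142,0.0281,0.0022,1]]
```

Emit:
arm_command([
  [[0,0,0,-0.0163,0.0005,-0.027,1],[0,0,0,-0.0163,0.0005,-0.027,1],[0,0,0,-0.0163,0.0005,-0.027,1],[0,0,0,-0.0163,0.0005,-0.027,1],[0,0,0,0,0,0,1],[0,0,0,0,0,0,1]],
])

```text
time_s: 18.55
eef_pos: [542.5, 323.5, 430.0]
eef_rot: [0.065, 0.93, 0.298, -0.205]
force: [0.4, 0.2, -1.4]
gripper_width: 11.5
gripper_force: 58.9
```

Emit:
arm_command([
  [[0.45,0.9,1.5,-0.0025,0.031,0.001,1],[0.45,0.9,1.6,-0.003,0.031,0.0015,1],[0.45,0.9,1.5,-0.0035,0.031,0.002,1],[0.45,0.9,1.5,-0.004,0.0305,0.002,1],[0.45,0.9,1.6,-0.005,0.0305,0.0025,1],[0.45,0.9,1.5,-0.0055,0.0305,0.0025,1],[0.45,0.9,1.5,-0.006,0.0305,0.003,1],[0.45,0.9,1.5,-0.0065,0.0305,0.003,1],[0.45,1,1.6,-0.0075,0.03,0.003,1],[0.45,0.9,1.5,-0.008,0.03,0.003,1],[0.45,0.9,1.5,-0.009,0.03,0.003,1],[0.45,0.9,1.6,-0.0095,0.0295,0.003,1],[0.45,0.9,1.5,-0.01,0.0295,0.003,1],[0.45,0.9,1.5,-0.011,0.0295,0.003,1],[0.45,0.9,1.6,-0.0115,0.029,0.003,1],[0.45,0.9,1.5,-0.012,0.029,0.003,1],[0.45,0.9,1.5,-0.013,0.0285,0.0025,1],[0.45,0.9,1.6,-0.0135,0.0285,0.0025,1],[0.4,0.9,1.5,-0.014,0.028,0.002,1],[0,0,0,0,0,0,1]],
])

```text
time_s: 20.22
eef_pos: [590.4, -254.6, 425.5]
eef_rot: [0.003, 0.997, 0.041, -0.066]
force: [0.2, -1.4, -0.7]
gripper_width: 11.2
gripper_force: 58.8
```

Run:
```python
from goal import *
t=tcp_for(G,Q); print(t)
a=plan(t+[0,0,120],Q,1,step=20); plan(t,Q,1,start=a,step=15)
```

```text
20.22 [ 590.4 -254.6  425.5] y az -85.28 z [-0.1313 -0.0105 -0.9913] 11.203873520970632 F [ 0.2 -1.4 -0.7] [ 0.35  0.35 -0.1   1.35  0.08  1.57 -1.23]
G [ 575.13278365 -249.36589451   63.        ] n [-0.987 -0.094  0.128] yaw 5.42 lean 7.36
[ 594.02671124 -247.57371717  186.58724692]
6 end [ 594.  -247.6  306.6]
[[-0.0,0.0,-0.1,0.0033,-0.0011,0.0195,1],[-0.0,0.1,-0.1,0.0033,-0.0011,0.0196,1],[-0.1,0.0,-0.1,0.0033,-0.0011,0.0195,1],[0.0,0.0,-0.2,0.0033,-0.0012,0.0196,1],[0.0,0.1,-0.1,0.0032,-0.0011,0.0195,1],[-0.0,0.0,-0.1,0.0033,-0.0011,0.0196,1]]
9 end [ 594.1 -247.6  186.6]
[[-0.0,0.0,0.0,0.0017,0.0,0.0132,1],[-0.0,0.0,0.0,0.0017,0.0,0.0132,1],[-0.0,0.0,0.0,0.0017,0.0,0.0133,1],[-0.0,0.0,0.0,0.0017,0.0,0.0132,1],[-0.0,0.0,0.0,0.0017,0.0,0.0132,1],[-0.0,0.0,0.0,0.0017,0.0,0.0132,1],[-0.0,0.0,0.0,0.0018,0.0,0.0133,1],[-0.0,0.0,0.0,0.0017,0.0,0.0132,1],[-0.0,0.0,0.0,0.0017,0.0,0.0132,1]]
```

Emit:
arm_command([
  [[0,0,-0.1,0.0033,-0.0011,0.0195,1],[0,0.1,-0.1,0.0033,-0.0011,0.0195,1],[0,0,-0.1,0.0033,-0.0011,0.0195,1],[0,0,-0.2,0.0033,-0.0011,0.0195,1],[0,0.1,-0.1,0.0033,-0.0011,0.0195,1],[0,0,-0.1,0.0033,-0.0011,0.0195,1],[0,0,0,0.0017,0,0.0132,1],[0,0,0,0.0017,0,0.0132,1],[0,0,0,0.0017,0,0.0132,1],[0,0,0,0.0017,0,0.0132,1],[0,0,0,0.0017,0,0.0132,1],[0,0,0,0.0017,0,0.0132,1],[0,0,0,0.0017,0,0.0132,1],[0,0,0,0.0017,0,0.0132,1],[0,0,0,0.0017,0,0.0132,1],[0,0,0,0,0,0,1],[0,0,0,0,0,0,1],[0,0,0,0,0,0,1]],
])

```text
time_s: 21.72
eef_pos: [598.7, -239.1, 189.2]
eef_rot: [0.001, 0.997, 0.053, -0.063]
force: [-0.8, -0.9, -0.8]
gripper_width: 11.5
gripper_force: 58.8
```

Run:
```python
from goal import *
from fit import fit
p,q=cur(); m=q.as_matrix(); print("glass yaw",np.degrees(np.arctan2(m[1,0],m[0,0])).round(2),"lean",np.degrees(np.arcsin(-m[2,0])).round(2))
O=p+125*m[:,2]-3*m[:,0]; print("O",O.round(1)); plan(tcp_for(G,Q),Q,1,n=1)
for c in("side","top"):
    im,K,T=cam(c)
    ex=[proj(K,T,O+y*-m[:,1]+z*-m[:,2]+3*m[:,0]) for y in(-30,30) for z in(-35.5,35)]
    ex=np.array(ex); print(c,"pred head rect",ex.min(0).round(1),ex.max(0).round(1),"O",proj(K,T,O).round(1))
    print([(np.round(b["rect"]).tolist(),round(b["conf"],2)) for b in models.boxes_of(c,"mirror")],[(np.round(b["centre"][::-1],1).tolist(),round(b["conf"],2)) for b in models.place_of(c,"mirror")])
    for t in models.trace(c,"mirror")[:1]:
        ys,xs=np.where(t["mask"]); print("mask",len(xs),"bottom row",ys.max(),xs[ys==ys.max()].mean(),"conf",t["conf"])
        for r in range(ys.min(),ys.max()+1,4): print(r,xs[ys==r].min() if (ys==r).any() else None,xs[ys==r].max() if (ys==r).any() else None)
im=cam("side"); fit("side",im,"pile3",[452.6,-253,.03,424.5,-256,-1.51])
```

```text
21.72 [ 598.7 -239.1  189.2] y az -83.96 z [-0.1245 -0.0093 -0.9922] 11.507093369057632 F [-0.8 -0.9 -0.8] [ 0.35  0.5  -0.12  1.64  0.11  1.12 -1.28]
G [ 575.13278365 -249.36589451   63.        ] n [-0.987 -0.094  0.128] yaw 5.42 lean 7.36
glass yaw 6.07 lean 7.17
O [ 580.2 -240.6   65.6]
1 end [ 594.  -247.6  186.6]
[[-0.1,-0.2,0.6,-0.0052,0.0079,0.0033,1]]
side pred head rect [225.8 163. ] [234.  186.9] O [230.8 174.8]
[([224.0, 150.0, 237.0, 187.0], 0.59)] [([229.6, 174.7], 0.79)]
mask 228 bottom row 187 229.0 conf 0.79
149 226 227
153 224 228
157 226 227
161 226 228
165 227 231
169 226 233
173 226 234
177 226 234
181 227 234
185 227 232
top pred head rect [314.4 133.5] [337.1 142. ] O [325.6 138.8]
[([316.0, 135.0, 325.0, 142.0], 0.61)] [([324.7, 140.6], 0.49)]
mask 83 bottom row 142 319.0 conf 0.41
133 320 324
137 316 324
141 315 323
side pile3 [ 452.4 -252.6    2.8  424.6 -255.5  -86. ] 236.9
```

Emit:
arm_command([
  [[0,-0.1,0.3,-0.0026,0.004,0.0016,1],[-0.1,-0.1,0.3,-0.0026,0.004,0.0016,1],[0,0,0,0,0,0,1],[0,0,0,0,0,0,1],[0,0,0,0,0,0,1],[0,0,0,0,0,0,1],[0,0,0,0,0,0,1],[0,0,0,0,0,0,1]],
])

```text
time_s: 22.83
eef_pos: [593.7, -247.4, 186.2]
eef_rot: [0.003, 0.997, 0.048, -0.064]
force: [-0.2, 0.8, -1.2]
gripper_width: 11.4
gripper_force: 58.8
```

Run:
```python
from goal import *
p,q=cur(); m=q.as_matrix(); print("yaw",np.degrees(np.arctan2(m[1,0],m[0,0])).round(2),"lean",np.degrees(np.arcsin(-m[2,0])).round(2))
O=p+125*m[:,2]-3*m[:,0]; print("O",O.round(1))
n=-m[:,0]
for dl in(0,2,-2):
  nn=R.from_rotvec(np.radians(dl)*m[:,1]).apply(n)
  for Lx in([0,0,0],[6,-5,-8]):
    Ll=L+Lx; Mi=M-2*np.dot(M-O,nn)*nn; t=np.dot(O-Ll,nn)/np.dot(Mi-Ll,nn); h=Ll+t*(Mi-Ll)-O; print(dl,Lx,"hit y,z on glass",(h@-m[:,1]).round(1),(h@-m[:,2]).round(1))
```

```text
22.83 [ 593.7 -247.4  186.2] y az -84.53 z [-0.1283 -0.0112 -0.9917] 11.370088697592804 F [-0.2  0.8 -1.2] [ 0.35  0.5  -0.11  1.65  0.11  1.12 -1.28]
G [ 575.13278365 -249.36589451   63.        ] n [-0.987 -0.094  0.128] yaw 5.42 lean 7.36
yaw 5.48 lean 7.4
O [ 574.7 -249.1   62.6]
0 [0, 0, 0] hit y,z on glass -0.2 0.3
0 [6, -5, -8] hit y,z on glass -1.5 -1.2
2 [0, 0, 0] hit y,z on glass -0.2 5.4
2 [6, -5, -8] hit y,z on glass -1.6 3.9
-2 [0, 0, 0] hit y,z on glass -0.1 -4.9
-2 [6, -5, -8] hit y,z on glass -1.5 -6.3
```

The line's reflection falls within a few mm of the middle of the glass even with lens and tilt errors allowed for, and the arm is still. Handing in.

```bash
python3 -c "
from rig import env
print(env.sign_off())"
```

```text
the job is handed in; nothing more can be done
None
```

The job is handed in at about 23 s: the third coupon sits within about 1 mm and 1° of the one below, its line on the far side, and the arm holds the mirror still 95 mm behind the pile; I had no bench-camera view, but by geometry the line's reflection falls within a few mm of the middle of the glass.

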